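# Close the gear case on its dowels and hold it shut

### The job

Close up the gear case: pick up its loose cover, set it on the lower half the right way round so that both dowels enter their holes, and press it down against the clutch spring until the two halves meet flush all round. Finish while still holding the case pressed fully shut, ready for the screws; do not let go. Leave the other things on the bench where they are.

Things in the scene. Friction and masses are not known exactly. Their poses are not given: they have to be found in the camera images.
- gearcase: lower half of a small cast gear case, open at the top (gear, pinion and clutch spring show), screwed to a plywood board 200 x 130 x 18 mm (centre at x +11) that is fixed to the bench. Origin: underside of the board, below the spring axis; z up, x from the spring towards the pinion. Its flat parting face, x -58 to +80, y -40 to +40 mm, is 60 mm above the bench
- seat (a point): centre of the spring axis in the parting face of the lower half, 60 mm above the bench; axes as gearcase. When the case is shut, the cover's origin is here and its axes are the same
- dowel_a (a point): root of steel dowel A in the parting face, at x -45, y +28 mm from seat. Both dowels are 9 mm thick and rise 22 mm above the face, the upper 8 mm tapered
- dowel_b (a point): root of steel dowel B in the parting face, at x +64, y -20 mm from seat
- cover: upper half of the gear case, bare cast aluminium, 0.32 to 0.5 kg, lying right way up on the bench. Origin: underside of its rim, on the axis of the big round boss on the roof (40 mm wide); z up, x towards the small boss (24 mm wide). Rim x -58 to +80, y -40 to +40 mm, 8 mm thick, with two through holes of 11 mm for the dowels. Fits one way round only
- grip (a point): on the cover's roof, on the axis of the big boss, 34 mm above the underside (the boss rises to 41 mm). Here the cover is a box with flat upright sides 50 mm apart (at y -25 and +25 mm), x -34 to +52, from the rim up to the roof: good to grip across y with fingertips just above the 8 mm rim
- hole_a (a point): centre of the cover's hole for dowel A, in the plane of its underside, at x -45, y +28 mm from the cover's origin
- hole_b (a point): centre of the cover's hole for dowel B, in the plane of its underside, at x +64, y -20 mm from the cover's origin
- spring (a joint): thrust washer (25 mm wide) of the clutch spring, on the seat axis; travel pressed down in m. 0 = free, 18 mm above the parting face; 0.008 = case shut. The cover meets it when still 8 mm open, with the dowels already in the holes. It pushes up with 7 N there and 15 N when shut, more than the cover weighs: let go, the cover rises open again
- end_cap: round cast end cap, 62 mm wide, 20 high, belongs to another job; origin under its centre
- screw_tin: open steel tin of screws, 68 mm wide, 22 high; origin under its centre
- screwdriver: screwdriver with wooden handle, 210 long, lying; origin under its middle, x along it
- mallet: round-headed wooden mallet lying on its side, head 74 mm thick and 110 long, handle 240 from the head's centre; origin under the head, handle along its -x
- wrench: steel wrench, 170 long, lying; origin under its middle, x along it
- glue: white glue bottle with red cap, 60 mm wide, 170 high; origin under its centre
- stick_tin: green tin, 84 mm wide, 110 high, wooden sticks standing in it to about 230; origin under its centre
- sanding_block: cork sanding block, 110 x 60, 38 high; origin under its centre
There are look-alikes about, which are no part of the job. What is shaped like the cover but orange is not meant.

How it is judged:
By the outcome, as a careful person would: the job done as asked, in the order asked, and still so for the second after the job is handed in, while the arm keeps its last pose, push and grip.
It also fails if it takes over 45 s, if anything falls off the work surface, if the arm or the gripper's body presses on something with over 40 N, if the wrist force passes 120 N, or if a joint passes its speed limit or range.

### The arm

A 6-joint arm with a two-finger parallel gripper is mounted at the origin on the work surface. World frame = base frame: x ahead of the robot, y to its left, z up, the work surface at z = 0. Lengths are in mm, angles in rad, forces in N, time in s.
With the tool pointing down it reaches from about 275 to 1000 mm from the base axis. Payload 8.4 kg.
Tool frame: the origin (TCP) lies at the very end of the fingers, on their centre line; the grasp point (between the pads) lies 19 mm behind it; z points along the fingers, y is the line along which they close (so a half turn about z gives the same grasp; the last joint's range is limited). The gripper opens to 85 mm and grips with 20 to 120 N. Pads are 22 mm wide; open, the fingers measure 114 mm over their backs; the gripper's body (76 mm by 85 mm) begins 54 mm behind the grasp point. The pads swing forward as they close: fully open they stand 13 mm farther back than shut.
Start: joints at [1.232, 0.353, 1.633, -0, 1.155, -0.002], TCP at [206.541, 589.889, 231.281] pointing down, gripper open.
Joint ranges: [-2.63, 2.63], [-0.92, 2.1], [0.06, 2.66], [-1.3, 4.44], [0, 2.69], [-3.02, 3.02]. Speed limits (rad/s): [2.22, 2.22, 2.79, 3.14, 3.14, 3.14].

### API

Orientations are given as [roll, pitch, yaw] about the fixed x, y, z axes, in that order (R = Rz(yaw) Ry(pitch) Rx(roll)).
In Python, from rig import r, vision gives the robot as it stands. The module is installed in compiled form; this text tells all that it offers.
- The arm moves only by the tool play_rows, never from a script. Its argument "steps" is a list of rows, each an object with "delta_pos": the shift along the tool's x, y, z in cm, a list of three; "yaw": the turn about the tool's z in rad; "jaw": the opening in per cent of the stroke, from 0 (shut) to 100 (fully open). A call has exactly 8 rows; each row is the pose to reach, as a shift and turn from the pose commanded when the call began, along the tool's axes at that moment; what a row does not reach only later rows make up. A row lasts 1/10 s, in which the tool goes at most 50 mm and 8.59 degrees, less where a joint would pass 70% of its speed; a pose out of reach is approached as far as the arm can. A call with a gripper value outside its range is refused whole. The fingers move at their own pace and stop on an object; "grip_force" is the grip in N (left out, the last holds). Time passes only in rows, so rows that repeat a pose let the fingers close, or fill a call up. It gives the time, the measured TCP pose, the force, the opening and the grip force at its end, in the units of the state.
- r.sense(): the state, without advancing time (a new reading comes with each control period).
- vision.grab_frame(name): name is "scene" or "top" or "wrist"; returns (picture, depth): 400x640x3 uint8, red, green, blue; 400x640 float32, mm along the optical axis (not along the pixel's ray), 0 where there is no reading.
- vision.calibration(name): a dict with "mtx" (3x3 intrinsics, pixels), "k1" (the pictures are not rectified: a ray, as slopes to the right and down, at radius r is drawn at 1 + k1 r^2 times it, then the intrinsics apply), "extrinsics" (4x4, takes a point from camera to world coordinates). Camera axes: x right, y down, z forward; pixel columns grow to the right and rows downward; lengths in mm; the calibration is good to about 2 mm. A picture is of the moment at which its call begins: read the wrist's pose just before it. calibration takes no time and is no camera call; for the wrist camera it gives the pose at the moment of the call.
- r.sign_off(): hands the job in; it is judged then, once.
Trained networks look in the newest picture that a camera, given by its name, has taken for a name from the list of things; names that differ only in an ending like _2 or _b are one class to them, and where a whole thing is asked for, a point or a joint stands for the part that bears it (a point fixed in the world has none). Each returns a list of dicts, best first, with "conf" (0 to 1); they miss things now and then, are a little off and sometimes report something else, mostly with a low value. They report only what shows in the picture. A call takes as long as a camera call. They do not tell look-alikes from the thing itself.
- vision.cut_out(camera, thing): "region" (400x640 bool, what is visible of it) and "uv" ([column, row] in pixels, amid what is visible of it).
- vision.landmark_of(camera, thing): "uv" ([column, row] in pixels: a listed point, or the origin of a listed thing).
The state is a dict: "clock": time; "qpos": joint angles; "qvel": joint speeds; "joint_efforts": joint torques, N m; "eef_pos": TCP position; "tcp_rot": TCP orientation; "contact_force": force on the tool from outside, world axes, zero at the start; "wrist_torque": the same for the moment, N m; "opening": opening from 0.0 (shut) to 1.0 (fully open); "grasp_force": force on a finger pad.
Only numpy, scipy, OpenCV 4.12 (cv2) and the standard library are available. Lean on these libraries where they do the work, as an engineer would, in place of code of your own. Each camera call takes 0.05 s, during which the arm holds its last target. There are 200 camera calls.

## Working session

There is one attempt and no reset: what is moved stays moved. The work goes in short steps, Python scripts to look and compute and a tool call to move; the robot and the scene stay as the last step left them, time stands still between calls to the robot, and variables do not carry over. Pictures are saved under pics/ and viewed, at most 10 in all, crops included, and the job is handed in when it is done.

Besides the shell and the picture viewer there is one more tool, called after "Call:" as name(argument=value, ...), one argument or row to a line, values as JSON. play_rows: Moves the arm, as the interface text tells. Its arguments: {"type":"object","properties":{"steps":{"type":"array"},"grip_force":{"type":"number"}},"required":["steps"]}

```bash
mkdir -p pics
cat > h.py <<'E'
import numpy as np, cv2
from rig import r, vision
def world(cam,uv,z=None,depth=None,cal=None):
    c=cal or vision.calibration(cam); M=np.array(c["mtx"]);T=np.array(c["extrinsics"])
    p=np.array([(uv[0]-M[0,2])/M[0,0],(uv[1]-M[1,2])/M[1,1]]); q=p.copy()
    for _ in range(20): q=p/(1+c["k1"]*(q@q))
    d=T[:3,:3]@np.array([q[0],q[1],1]); o=T[:3,3]
    s=depth if depth is not None else (z-o[2])/d[2]
    return o+s*d
def save(n,img): cv2.imwrite(f"pics/{n}.png",img[:,:,::-1])
E
python3 - <<'E'
from h import *
for c in("scene","top"):
    im,d=vision.grab_frame(c); save(c,im); np.save(c+"_d",d)
    np.save(c+"_i",im)
    for t,z in(("cover",0),("gearcase",0),("hole_a",0),("hole_b",0),("grip",34),("dowel_a",60),("dowel_b",60),("seat",60)):
        for o in vision.landmark_of(c,t)[:3]:
            print(c,t,round(o["conf"],2),np.round(o["uv"]),np.round(world(c,o["uv"],z)))
    print(np.round(np.array(vision.calibration(c)["extrinsics"])[:3,3]))
print(r.sense())
E
```

```text
scene cover 0.98 [172. 153.] [ 386. -625.    0.]
scene cover 0.57 [277. 146.] [ 267. -283.    0.]
scene gearcase 0.93 [423. 240.] [556. 235.  -0.]
scene hole_a 0.93 [264. 159.] [ 339. -306.    0.]
scene hole_a 0.8 [189. 166.] [ 430. -540.    0.]
scene hole_a 0.78 [288. 212.] [ 548. -167.    0.]
scene hole_b 0.93 [264. 159.] [ 339. -306.    0.]
scene hole_b 0.8 [189. 166.] [ 430. -540.    0.]
scene hole_b 0.78 [288. 212.] [ 548. -167.    0.]
scene grip 0.95 [284. 191.] [ 496. -191.   34.]
scene grip 0.93 [273. 143.] [ 292. -287.   34.]
scene grip 0.65 [169. 148.] [ 395. -621.   34.]
scene dowel_a 0.85 [433. 213.] [502. 249.  60.]
scene dowel_a 0.84 [422. 246.] [625. 225.  60.]
scene dowel_a 0.32 [428. 230.] [566. 240.  60.]
scene dowel_b 0.85 [433. 213.] [502. 249.  60.]
scene dowel_b 0.84 [422. 246.] [625. 225.  60.]
scene dowel_b 0.32 [428. 230.] [566. 240.  60.]
scene seat 0.73 [288. 214.] [ 602. -150.   60.]
scene seat 0.67 [427. 230.] [567. 235.  60.]
scene seat 0.3 [495. 217.] [475. 423.  60.]
[1320.   81.  981.]
top cover 0.91 [487. 239.] [ 402. -613.    0.]
top cover 0.74 [351
[... 924 characters left out ...]
 -59. 1517.]
{'clock': 0.9, 'qpos': array([ 1.23160055e+00,  3.53017585e-01,  1.63339778e+00,  1.14908400e-05,
        1.15525030e+00, -2.43252046e-03]), 'qvel': array([-0.00050687,  0.00069594,  0.00074851,  0.00014043, -0.00017693,
        0.00063164]), 'joint_efforts': array([ 1.52740909e-04, -6.05173159e+01, -3.42427254e+01,  1.60480404e-04,
        1.27490199e-03, -1.16433677e-05]), 'eef_pos': array([206.53206916, 589.87381402, 231.27092717]), 'tcp_rot': array([-3.14151966e+00, -1.06901672e-05,  2.80482476e+00]), 'contact_force': array([-0.30013326,  0.1055814 , -0.48435257]), 'wrist_torque': array([0.0113233 , 0.05747006, 0.00489458]), 'grasp_force': 0.0, 'opening': 0.9988699389182394}
```

View pics/scene.png

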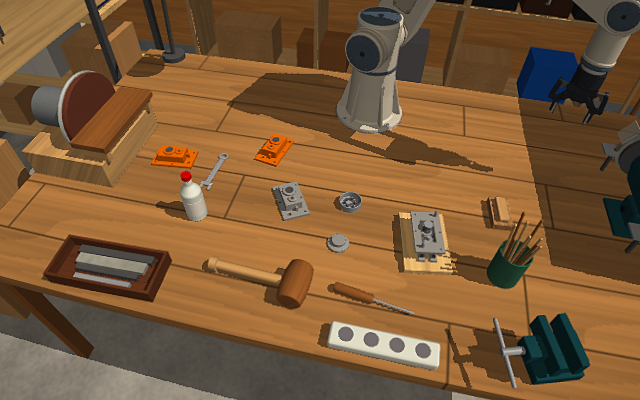

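View pics/top.png

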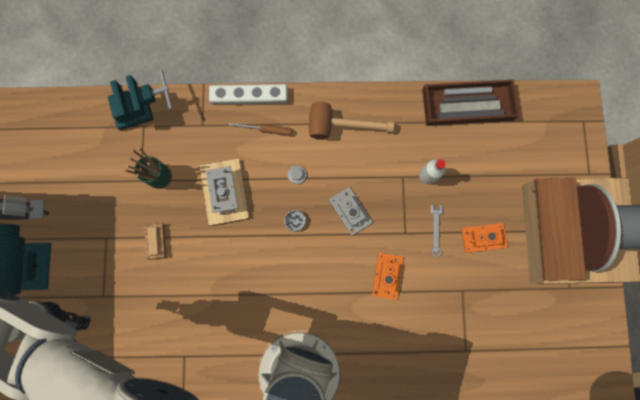

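Three things look like the cover in the top picture: orange at (387,277), orange at (486,237) and bare grey at (351,211). The grey one fits, since it is bare aluminium and not orange. I'll confirm it in an enlarged crop, with the gear case beside it.

Run:
```python
from h import *
im=np.load("top_i.npy"); 
a=cv2.resize(im[180:240,320:385],None,fx=6,fy=6,interpolation=cv2.INTER_CUBIC)
b=cv2.resize(im[160:220,190:255],None,fx=6,fy=6,interpolation=cv2.INTER_CUBIC)
save("crop",np.hstack([a,b]))
```

```text
(no output)
```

View pics/crop.png

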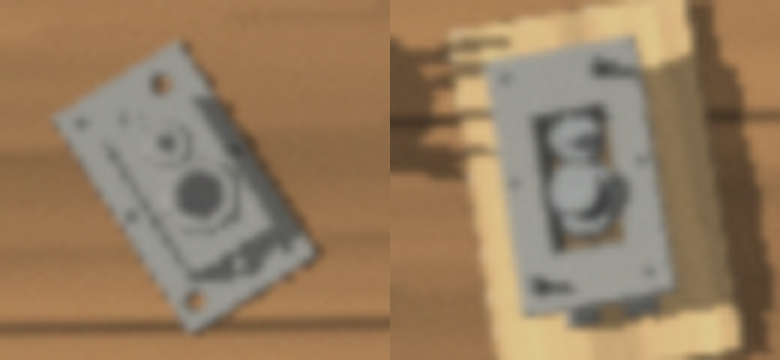

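The crop confirms the grey cover: big boss at about (353,212), small boss at (348,204), holes at (347,194) and (352,230), so its x points up and left. The case's x points almost straight up in the top picture, with dowels at about (226,171) and (215,208). I'll look at the case with the wrist camera on the way.

```bash
cat >> h.py <<'E'
def go(x,y,z,yaw=None):
    s=r.sense(); p=s["eef_pos"]; w=s["tcp_rot"][2]
    from scipy.spatial.transform import Rotation as Ro
    R=Ro.from_euler("xyz",s["tcp_rot"]).as_matrix()
    d=R.T@(np.array([x,y,z])-p)/10
    dy=0 if yaw is None else -((yaw-w+np.pi)%(2*np.pi)-np.pi)
    print("delta cm",np.round(d,3),"yaw",round(dy,4),"clock",s["clock"],"pos",np.round(p,1),"yaw",round(w,4),"F",np.round(s["contact_force"],1),"open",round(s["opening"],3),"grip",s["grasp_force"])
E
python3 - <<'E'
from h import *
for n,(u,v),z in(("big",(353.3,212.2),41),("small",(347.8,203.8),34),("hb",(346.7,193.8),8),("ha",(352.5,230),8),("db",(605/6-65+190,68/6+160),60),("da",(540/6-65+190,287/6+160),60)):
    print(n,np.round(world("top",(u,v),z)))
c=vision.calibration("wrist");print(c); 
go(520,260,330,0.17)
E
```

```text
big [ 493. -179.   41.]
small [ 521. -163.   34.]
hb [ 558. -162.    8.]
ha [ 440. -177.    8.]
db [628. 222.  60.]
da [512. 254.  60.]
{'mtx': array([[283.22938678,   0.        , 321.49325937],
       [  0.        , 283.22938678, 201.52466411],
       [  0.        ,   0.        ,   1.        ]]), 'k1': -0.05068370134385391, 'extrinsics': array([[ 3.31176884e-01,  9.11498498e-01,  2.43910555e-01,
         1.44970790e+02],
       [ 9.43568687e-01, -3.19901782e-01, -8.56795375e-02,
         6.10169604e+02],
       [-6.93484829e-05,  2.58521444e-01, -9.66005517e-01,
         3.74583637e+02],
       [ 0.00000000e+00,  0.00000000e+00,  0.00000000e+00,
         1.00000000e+00]])}
delta cm [-40.486 -20.777  -9.872] yaw 2.6348 clock 0.9 pos [206.5 589.9 231.3] yaw 2.8048 F [-0.3  0.1 -0.5] open 0.999 grip 0.0
```

Run:
```python
from h import *
go(537,210,170,0.54)
```

```text
delta cm [-43.743 -24.933   6.128] yaw 2.2648 clock 0.9 pos [206.5 589.9 231.3] yaw 2.8048 F [-0.3  0.1 -0.5] open 0.999 grip 0.0
```

Call:
play_rows(
  steps=[
    {"delta_pos": [-4.4, -2.5, 0], "yaw": 0.15, "jaw": 100},
    {"delta_pos": [-8.7, -5, 0], "yaw": 0.29, "jaw": 100},
    {"delta_pos": [-13, -7.5, 0], "yaw": 0.44, "jaw": 100},
    {"delta_pos": [-17.4, -10, 1], "yaw": 0.58, "jaw": 100},
    {"delta_pos": [-21.8, -12.5, 2], "yaw": 0.73, "jaw": 100},
    {"delta_pos": [-26, -15, 3], "yaw": 0.87, "jaw": 100},
    {"delta_pos": [-30.4, -17.5, 4], "yaw": 1.02, "jaw": 100},
    {"delta_pos": [-34.8, -20, 5], "yaw": 1.16, "jaw": 100},
  ],
)

```text
clock: 1.7
eef_pos: [466.0, 289.2, 182.4]
tcp_rot: [3.141, -0.0, 1.639]
contact_force: [1.1, -0.3, -0.8]
opening: 0.999
grasp_force: 0.0
```

Run:
```python
from h import *
go(537,210,170,0.54)
```

```text
delta cm [-8.383  6.549  1.243] yaw 1.0988 clock 1.7 pos [466.  289.2 182.4] yaw 1.6388 F [ 1.1 -0.3 -0.8] open 0.999 grip 0.0
```

Call:
play_rows(
  steps=[
    {"delta_pos": [-2, 1.6, 0.4], "yaw": 0.15, "jaw": 100},
    {"delta_pos": [-4.2, 3.3, 0.8], "yaw": 0.29, "jaw": 100},
    {"delta_pos": [-6.3, 5, 1.2], "yaw": 0.43, "jaw": 100},
    {"delta_pos": [-8.4, 6.5, 1.2], "yaw": 0.58, "jaw": 100},
    {"delta_pos": [-8.4, 6.5, 1.2], "yaw": 0.72, "jaw": 100},
    {"delta_pos": [-8.4, 6.5, 1.2], "yaw": 0.86, "jaw": 100},
    {"delta_pos": [-8.4, 6.5, 1.2], "yaw": 1.0, "jaw": 100},
    {"delta_pos": [-8.4, 6.5, 1.2], "yaw": 1.0, "jaw": 100},
  ],
)

```text
clock: 2.5
eef_pos: [536.0, 211.7, 170.5]
tcp_rot: [3.142, -0.0, 0.642]
contact_force: [0.2, -0.4, 0.8]
opening: 1.0
grasp_force: 0.0
```

Run:
```python
from h import *
cal=vision.calibration("wrist")
im,d=vision.grab_frame("wrist"); save("w1",im); np.save("w1_d",d);np.save("w1_i",im)
import pickle;pickle.dump(cal,open("w1.pkl","wb"))
for t in("dowel_a","seat","gearcase"):
    for o in vision.landmark_of("wrist",t)[:4]:
        u=o["uv"]; print(t,round(o["conf"],2),np.round(u,1),np.round(world("wrist",u,60,cal=cal),1))
go(490,-184,140,0.54)
```

```text
dowel_a 0.68 [269.4 189.1] [514.7 254.3  60. ]
dowel_a 0.64 [374.8 106.8] [628.5 222.6  60. ]
dowel_a 0.34 [490.6 395.4] [462.3 -98.4  60. ]
seat 0.67 [315.9 165.7] [557.5 232.8  60. ]
gearcase 0.88 [315.  154.5] [565.1 239.4  60. ]
delta cm [-27.558  28.793   3.052] yaw 0.1082 clock 2.7 pos [535.9 211.9 170.5] yaw 0.6482 F [ 0.2 -0.5  0.5] open 0.998 grip 0.0
```

View pics/w1.png

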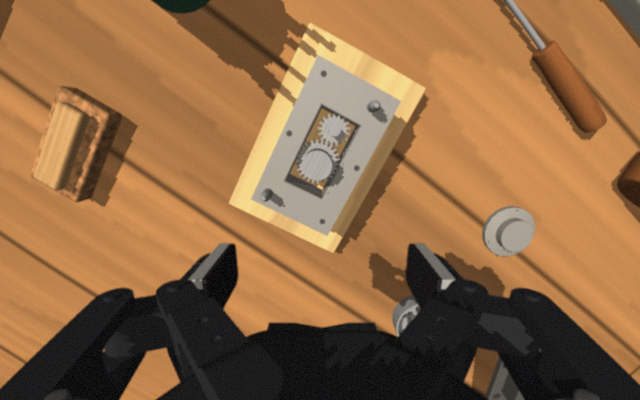

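The wrist picture shows the case, with dowel roots at about (270,190) and (375,107). The path to the cover is clear. I'll fit the parting face from depth, then move on.

```bash
cat >> h.py <<'E'
def cloud(d,cal):
    M=np.array(cal["mtx"]);T=np.array(cal["extrinsics"])
    v,u=np.mgrid[:400,:640].astype(float)
    p=np.stack([(u-M[0,2])/M[0,0],(v-M[1,2])/M[1,1]],-1); q=p.copy()
    for _ in range(20): q=p/(1+cal["k1"]*(q**2).sum(-1,keepdims=True))
    P=np.concatenate([q,np.ones((400,640,1))],-1)*d[...,None]
    return P@T[:3,:3].T+T[:3,3]
def plate(im,d,cal,z0,z1,c,rad=110):
    P=cloud(d,cal); m=(d>0)&(P[...,2]>z0)&(P[...,2]<z1)&(np.hypot(P[...,0]-c[0],P[...,1]-c[1])<rad)
    n,l,s,_=cv2.connectedComponentsWithStats(m.astype(np.uint8)); k=1+np.argmax(s[1:,4]); m=l==k
    print("z median",np.median(P[m][:,2]),"n",m.sum())
    pts=P[m][:,:2].astype(np.float32)
    rc=cv2.minAreaRect(cv2.convexHull(pts)); b=cv2.boxPoints(rc)
    e=b[1]-b[0]; f=b[2]-b[1]; e=e if np.hypot(*e)>np.hypot(*f) else f
    yaw=np.arctan2(e[1],e[0]); yaw=(yaw+np.pi/2)%np.pi-np.pi/2
    C=np.array(rc[0]); o=C-11*np.array([np.cos(yaw),np.sin(yaw)])
    print("size",rc[1],"yaw",yaw,"origin (x+ = forward)",o); return m
E
python3 - <<'E'
from h import *
import pickle
cal=pickle.load(open("w1.pkl","rb")); im=np.load("w1_i.npy"); d=np.load("w1_d.npy")
plate(im,d,cal,54,66,(570,232))
plate(im,d,cal,13,24,(570,232),140)
E
```

```text
z median 60.66640418732979 n 10537
size (139.1656951904297, 80.60840606689453) yaw 0.16705704 origin (x+ = forward) [560.53979588 233.74817872]
z median 18.64635080095465 n 10294
size (200.280517578125, 130.85247802734375) yaw 0.16933036 origin (x+ = forward) [560.39548302 233.99142349]
```

Call:
play_rows(
  steps=[
    {"delta_pos": [-3.4, 3.6, 0], "yaw": 0.02, "jaw": 100},
    {"delta_pos": [-6.8, 7.2, 0], "yaw": 0.04, "jaw": 100},
    {"delta_pos": [-10.2, 10.8, 0.3], "yaw": 0.06, "jaw": 100},
    {"delta_pos": [-13.6, 14.4, 0.7], "yaw": 0.08, "jaw": 100},
    {"delta_pos": [-17, 18, 1], "yaw": 0.1, "jaw": 100},
    {"delta_pos": [-20.4, 21.6, 2], "yaw": 0.1, "jaw": 100},
    {"delta_pos": [-24, 25.2, 2.5], "yaw": 0.1, "jaw": 100},
    {"delta_pos": [-27.5, 28.8, 3], "yaw": 0.1, "jaw": 100},
  ],
)

```text
clock: 3.5
eef_pos: [488.9, -183.4, 140.7]
tcp_rot: [3.141, -0.0, 0.548]
contact_force: [-0.5, 0.4, 0.2]
opening: 0.997
grasp_force: 0.0
```

Run:
```python
from h import *
cal=vision.calibration("wrist")
im,d=vision.grab_frame("wrist"); save("w2",im); np.save("w2_d",d)
for t,z in(("hole_a",0),("cover",0),("grip",34)):
    for o in vision.landmark_of("wrist",t)[:3]:
        u=o["uv"]; print(t,round(o["conf"],2),np.round(u,1),np.round(world("wrist",u,z,cal=cal),1))
plate(im,d,cal,4,12,(493,-180),95)
plate(im,d,cal,28,44,(493,-180),95)
plate(im,d,cal,4,50,(493,-180),95)
go(490,-184,140,0.54)
```

```text
hole_a 0.94 [295.  227.5] [ 440.8 -181.     0. ]
hole_a 0.83 [338.4 122.7] [ 556.  -163.1    0. ]
hole_a 0.63 [321.4 184.5] [ 495.2 -180.8    0. ]
cover 0.69 [320.  185.8] [ 493.3 -180.3    0. ]
grip 0.59 [317.8 192. ] [ 493.5 -178.    34. ]
z median 8.665533054968591 n 5679
size (137.90728759765625, 80.60935974121094) yaw 0.5435623 origin (x+ = forward) [ 492.7281723  -178.65580511]
z median 35.310734136300965 n 5266
size (86.3836669921875, 50.26060104370117) yaw 0.54416645 origin (x+ = forward) [ 491.1811657  -179.69640446]
z median 10.10031284511956 n 11111
size (137.90728759765625, 80.60935974121094) yaw 0.5435623 origin (x+ = forward) [ 492.7281723  -178.65580511]
delta cm [-0.     0.179  0.06 ] yaw 0.0036 clock 3.7 pos [ 489.1 -182.5  140.6] yaw 0.5436 F [-0.6 -0.2  0.4] open 0.998 grip 0.0
```

View pics/w2.png

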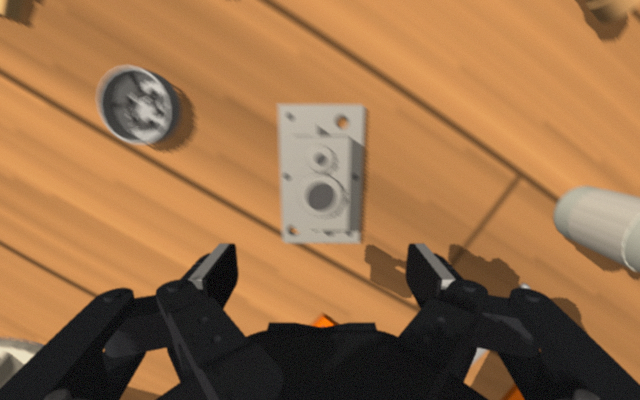

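The cover shows at (320,175) with the big boss at (322,195). The fingers are clear on both sides. The rim and roof fits agree on origin (492.8,-178.7) and yaw 0.544.

Run:
```python
from h import *
go(492.8,-178.7,11,0.5437)
```

```text
delta cm [ 0.514 -0.125 12.96 ] yaw -0.0001 clock 3.7 pos [ 489.1 -182.5  140.6] yaw 0.5436 F [-0.6 -0.2  0.4] open 0.998 grip 0.0
```

Call:
play_rows(
  steps=[
    {"delta_pos": [0.5, -0.12, 2], "yaw": 0, "jaw": 100},
    {"delta_pos": [0.5, -0.12, 5], "yaw": 0, "jaw": 100},
    {"delta_pos": [0.5, -0.12, 8], "yaw": 0, "jaw": 100},
    {"delta_pos": [0.5, -0.12, 10], "yaw": 0, "jaw": 100},
    {"delta_pos": [0.5, -0.12, 11.5], "yaw": 0, "jaw": 100},
    {"delta_pos": [0.5, -0.12, 12.5], "yaw": 0, "jaw": 95},
    {"delta_pos": [0.5, -0.12, 12.9], "yaw": 0, "jaw": 85},
    {"delta_pos": [0.5, -0.12, 12.9], "yaw": 0, "jaw": 75},
  ],
  grip_force=100,
)

```text
clock: 4.5
eef_pos: [493.3, -177.2, 11.7]
tcp_rot: [-3.141, 0.0, 0.546]
contact_force: [0.2, -0.3, 0.4]
opening: 0.753
grasp_force: 0.0
```

Run:
```python
from h import *
go(492.8,-178.7,11,0.5437)
```

```text
delta cm [-0.115  0.102  0.069] yaw 0.0024 clock 4.5 pos [ 493.3 -177.2   11.7] yaw 0.5461 F [ 0.2 -0.3  0.4] open 0.753 grip 0.0
```

Call:
play_rows(
  steps=[
    {"delta_pos": [-0.1, 0.1, 0.05], "yaw": 0, "jaw": 70},
    {"delta_pos": [-0.1, 0.1, 0.05], "yaw": 0, "jaw": 65},
    {"delta_pos": [-0.1, 0.1, 0.05], "yaw": 0, "jaw": 40},
    {"delta_pos": [-0.1, 0.1, 0.05], "yaw": 0, "jaw": 40},
    {"delta_pos": [-0.1, 0.1, 0.05], "yaw": 0, "jaw": 40},
    {"delta_pos": [-0.1, 0.1, 0.05], "yaw": 0, "jaw": 40},
    {"delta_pos": [-0.1, 0.1, 0.05], "yaw": 0, "jaw": 40},
    {"delta_pos": [-0.1, 0.1, 0.05], "yaw": 0, "jaw": 40},
  ],
  grip_force=100,
)

```text
clock: 5.3
eef_pos: [492.9, -179.3, 12.4]
tcp_rot: [3.141, -0.0, 0.545]
contact_force: [-2.8, 2.8, 11.5]
opening: 0.561
grasp_force: 103.6
```

Run:
```python
from h import *
go(560.5,233.8,170,0.168)
```

```text
delta cm [ 27.194 -31.825 -15.759] yaw 0.3767 clock 5.3 pos [ 492.9 -179.3   12.4] yaw 0.5447 F [-2.8  2.8 11.5] open 0.561 grip 103.60751867294312
```

Call:
play_rows(
  steps=[
    {"delta_pos": [0, 0, -0.3], "yaw": 0, "jaw": 40},
    {"delta_pos": [0, 0, -1.5], "yaw": 0, "jaw": 40},
    {"delta_pos": [0, 0, -4], "yaw": 0, "jaw": 40},
    {"delta_pos": [0, 0, -7], "yaw": 0, "jaw": 40},
    {"delta_pos": [0, 0, -10], "yaw": 0, "jaw": 40},
    {"delta_pos": [0, 0, -13], "yaw": 0, "jaw": 40},
    {"delta_pos": [0, 0, -15], "yaw": 0, "jaw": 40},
    {"delta_pos": [0, 0, -15.5], "yaw": 0, "jaw": 40},
  ],
)

```text
clock: 6.1
eef_pos: [493.9, -179.8, 169.2]
tcp_rot: [3.138, -0.003, 0.545]
contact_force: [0.9, -0.5, -4.1]
opening: 0.564
grasp_force: 104.0
```

Run:
```python
from h import *
cal=vision.calibration("wrist")
im,d=vision.grab_frame("wrist"); save("w3",im); np.save("w3_d",d)
go(560.5,233.8,170,0.168)
```

```text
delta cm [ 27.148 -31.897  -0.186] yaw 0.3767 clock 6.15 pos [ 493.6 -179.7  168.4] yaw 0.5447 F [ 0.3 -0.1 -2.9] open 0.561 grip 103.96540582180023
```

View pics/w3.png

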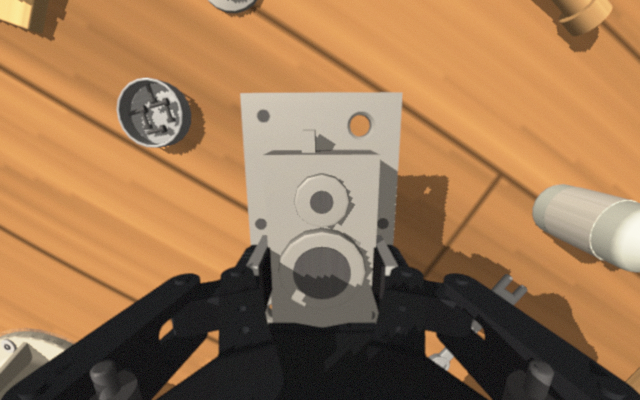

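The cover is held squarely, with hole B at (360,125) and the big boss at (322,270). I'll measure it in the tool frame.

Run:
```python
from h import *
cal=vision.calibration("wrist"); d=np.load("w3_d.npy"); s=r.sense()
P=cloud(d,cal); p=np.array([493.6,-179.7,168.4]); w=.5447
T=np.array([[np.cos(w),np.sin(w),0],[-np.sin(w),np.cos(w),0],[0,0,1]]) # cover-like axes, z up
Q=(P-p)@T.T
def pl(m,n):
    q=Q[m]; A=np.c_[q[:,:2],np.ones(len(q))]; c=np.linalg.lstsq(A,q[:,2],rcond=None)[0]
    print(n,"tilt x,y",c[:2],"z at tcp",c[2],"rms",(A@c-q[:,2]).std(),len(q))
mk=lambda a,b,c,e:np.s_[b:e,a:c]
pl(mk(272,100,340,145),"rim front"); pl(mk(270,160,290,235),"roof left"); pl(mk(352,160,374,225),"roof right")
m=np.zeros((400,640),bool); m[160:172,270:375]=1; m[160:230,270:290]=1; m[160:225,354:374]=1; pl(m,"roof")
rim=(abs(Q[...,2]+4.5)<5)&(d>0)&(abs(Q[...,1])<60)&(Q[...,0]>20)&(Q[...,0]<100)
q=Q[rim]; print("rim x max",np.percentile(q[:,0],99.7),"y ext",np.percentile(q[:,1],[.3,99.7]),len(q))
import scipy.ndimage as nd
f=(rim==0)&(np.indices((400,640))[0]<145)&(np.indices((400,640))[0]>105)&(np.indices((400,640))[1]>340)&(np.indices((400,640))[1]<380)
l,n=nd.label(f)
for i in range(1,n+1):
    a=(l==i).sum()
    if a>50:
        v,u=nd.center_of_mass(l==i); print("hole px",u,v,a,"tool xy",((world("wrist",(u,v),p[2]-4.4,cal=cal)-p)@T.T))
```

```text
Traceback (most recent call last):
ValueError: all the input arrays must have same number of dimensions, but the array at index 0 has 3 dimension(s) and the array at index 1 has 2 dimension(s)
```

Call:
play_rows(
  steps=[
    {"delta_pos": [3.4, -4, 0], "yaw": 0.05, "jaw": 40},
    {"delta_pos": [6.8, -8, 0], "yaw": 0.1, "jaw": 40},
    {"delta_pos": [10.2, -12, 0], "yaw": 0.15, "jaw": 40},
    {"delta_pos": [13.6, -16, 0], "yaw": 0.2, "jaw": 40},
    {"delta_pos": [17, -20, 0], "yaw": 0.25, "jaw": 40},
    {"delta_pos": [20.4, -24, 0], "yaw": 0.3, "jaw": 40},
    {"delta_pos": [23.8, -28, 0], "yaw": 0.34, "jaw": 40},
    {"delta_pos": [27.1, -31.9, 0], "yaw": 0.377, "jaw": 40},
  ],
)

```text
clock: 6.95
eef_pos: [555.3, 217.4, 164.7]
tcp_rot: [3.141, 0.002, 0.166]
contact_force: [1.0, -1.2, -3.3]
opening: 0.565
grasp_force: 104.3
```

Run:
```python
from h import *
go(560.5,233.8,150,0.168)
```

```text
delta cm [ 0.783 -1.532  1.468] yaw -0.0017 clock 6.95 pos [555.3 217.4 164.7] yaw 0.1663 F [ 1.  -1.2 -3.3] open 0.565 grip 104.28128957748413
```

Call:
play_rows(
  steps=[
    {"delta_pos": [0, 0, 0.5], "yaw": 0, "jaw": 40},
    {"delta_pos": [0, 0, 1], "yaw": 0, "jaw": 40},
    {"delta_pos": [0, 0, 1], "yaw": 0, "jaw": 40},
    {"delta_pos": [0, 0, 1], "yaw": 0, "jaw": 40},
    {"delta_pos": [0, 0, 1], "yaw": 0, "jaw": 40},
    {"delta_pos": [0, 0, 1], "yaw": 0, "jaw": 40},
    {"delta_pos": [0, 0, 1], "yaw": 0, "jaw": 40},
    {"delta_pos": [0, 0, 1], "yaw": 0, "jaw": 40},
  ],
)

```text
clock: 7.75
eef_pos: [556.4, 215.4, 156.5]
tcp_rot: [-3.141, -0.0, 0.167]
contact_force: [0.0, -0.0, -3.6]
opening: 0.561
grasp_force: 104.7
```

```bash
cat > m.py <<'E'
from h import *
import sys, scipy.ndimage as nd
cal=vision.calibration("wrist"); s=r.sense(); im,d=vision.grab_frame("wrist"); save(sys.argv[1],im); np.save(sys.argv[1]+"_d",d)
P=cloud(d,cal); p=s["eef_pos"]; w=s["tcp_rot"][2]
T=np.array([[np.cos(w),np.sin(w),0],[-np.sin(w),np.cos(w),0],[0,0,1]])
Q=(P-p)@T.T
def pl(m,n):
    q=Q[m].reshape(-1,3); q=q[abs(q[:,2]-np.median(q[:,2]))<4]
    A=np.c_[q[:,:2],np.ones(len(q))]; c=np.linalg.lstsq(A,q[:,2],rcond=None)[0]
    print(n,"tilt x,y",c[:2],"z at tcp",c[2],"rms",(A@c-q[:,2]).std(),len(q))
m=np.zeros((400,640),bool); m[100:145,272:300]=1; m[160:210,252:262]=1;m[160:210,384:392]=1; pl(m,"rim")
m[:]=0; m[160:172,270:375]=1; m[160:230,270:290]=1; m[160:225,354:374]=1; pl(m,"roof")
rim=(abs(Q[...,2]+4.5)<5)&(d>0)&(abs(Q[...,1])<60)&(Q[...,0]>20)&(Q[...,0]<100)
q=Q[rim]; print("rim x max",np.percentile(q[:,0],99.7),"y ext",np.percentile(q[:,1],[.3,99.7]),len(q))
b=np.zeros((400,640),bool); b[105:145,340:380]=1
l,n=nd.label(~rim&b)
for i in range(1,n+1):
    if (l==i).sum()>50:
        v,u=nd.center_of_mass(l==i); print("hole px",u,v,(l==i).sum(),"tool xy",((world("wrist",(u,v),p[2]-4.4,cal=cal)-p)@T.T))
go(560.5,233.8,150,0.168)
E
python3 m.py w4
```

```text
rim tilt x,y [ 0.0012405  -0.00055329] z at tcp -3.882394139415303 rms 0.6372154905383894 2154
roof tilt x,y [ 0.00300806 -0.00024846] z at tcp 22.02864567633595 rms 0.6078747010861192 3467
rim x max 81.20112488231254 y ext [-41.03808658  38.90870794] 10813
hole px 359.6996996996997 125.35135135135135 333 tool xy [ 65.23432759 -20.59028067  -4.4       ]
delta cm [ 0.715 -1.739  0.638] yaw -0.0005 clock 7.8 pos [556.4 215.5 156.4] yaw 0.1675 F [ 0.5  0.  -3.3] open 0.567 grip 104.67807054519653
```

View pics/w4.png

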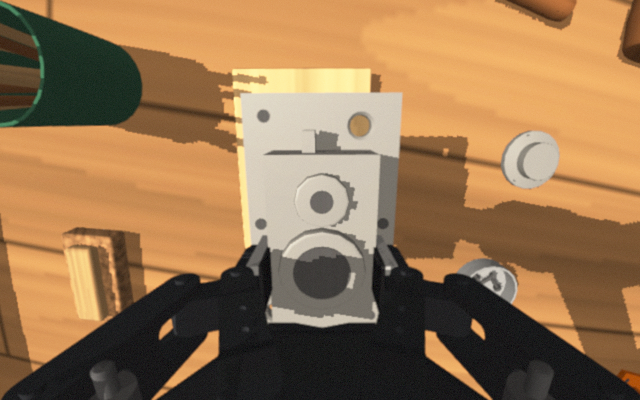

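The cover hovers level over the case and hole B is at (360,125). The travel was cut short, so I'll finish it and use the board edges as a check.

Call:
play_rows(
  steps=[
    {"delta_pos": [0.2, -0.5, 0], "yaw": 0, "jaw": 40},
    {"delta_pos": [0.5, -1.1, 0.2], "yaw": 0, "jaw": 40},
    {"delta_pos": [0.66, -1.8, 0.5], "yaw": 0, "jaw": 40},
    {"delta_pos": [0.66, -1.8, 0.6], "yaw": 0, "jaw": 40},
    {"delta_pos": [0.66, -1.8, 0.6], "yaw": 0, "jaw": 40},
    {"delta_pos": [0.66, -1.8, 0.6], "yaw": 0, "jaw": 40},
    {"delta_pos": [0.66, -1.8, 0.6], "yaw": 0, "jaw": 40},
    {"delta_pos": [0.66, -1.8, 0.6], "yaw": 0, "jaw": 40},
  ],
)

```text
clock: 8.6
eef_pos: [559.8, 234.3, 150.3]
tcp_rot: [3.142, -0.0, 0.168]
contact_force: [-0.2, 0.8, -2.8]
opening: 0.563
grasp_force: 104.7
```

```bash
cat >> m.py <<'E'
for zc,n in((18,"board"),(60,"face")):
    b=(abs(P[...,2]-zc)<4)&(d>0)&(abs(Q[...,1])<100)&(Q[...,0]>-20)&(Q[...,0]<130); q=Q[b]
    if len(q)<100: continue
    print(n,len(q),"x max",np.percentile(q[:,0],[99,99.7]),"y ext",np.percentile(q[:,1],[.3,1,99,99.7]))
    f=q[(q[:,1]>0)]; 
    for lo in (0,30,60,90):
        g=f[(f[:,0]>lo)&(f[:,0]<lo+20)]
        if len(g)>20: print(" x",lo,"ymax",g[:,1].max(), np.percentile(g[:,1],98))
E
python3 m.py w5; python3 -c "
from h import *
print(r.sense()['eef_pos'])"
```

```text
rim tilt x,y [ 0.00131001 -0.00164916] z at tcp -3.8940712319574615 rms 0.6347314874998625 2157
roof tilt x,y [ 0.0003356  -0.00035651] z at tcp 22.177459016784443 rms 0.6066689987767225 3463
rim x max 81.24602993412088 y ext [-41.0311516   38.90304641] 10823
hole px 359.65558912386706 125.33836858006042 331 tool xy [ 65.28481924 -20.54371239  -4.4       ]
delta cm [0.059 0.065 0.033] yaw -0.0004 clock 8.65 pos [559.8 234.3 150.3] yaw 0.1676 F [-0.  -1.2 -3.7] open 0.562 grip 104.7411972284317
board 2566 x max [111.29052521 111.44433096] y ext [-64.65897103 -63.47095963  62.60007399  63.55922475]
 x 90 ymax 64.3523342146514 62.65751321844373
face 291 x max [72.82687008 72.83607523] y ext [-39.3077653  -39.02601796 -25.50472494 -24.73002083]
[559.80685079 234.33847379 150.32837352]
```

Call:
play_rows(
  steps=[
    {"delta_pos": [-0.03, -0.02, 1.5], "yaw": 0, "jaw": 40},
    {"delta_pos": [-0.03, -0.02, 3], "yaw": 0, "jaw": 40},
    {"delta_pos": [-0.03, -0.02, 4.3], "yaw": 0, "jaw": 40},
    {"delta_pos": [-0.03, -0.02, 5], "yaw": 0, "jaw": 40},
    {"delta_pos": [-0.03, -0.02, 5.3], "yaw": 0, "jaw": 40},
    {"delta_pos": [-0.03, -0.02, 5.5], "yaw": 0, "jaw": 40},
    {"delta_pos": [-0.03, -0.02, 5.7], "yaw": 0, "jaw": 40},
    {"delta_pos": [-0.03, -0.02, 5.9], "yaw": 0, "jaw": 40},
  ],
)

```text
clock: 9.45
eef_pos: [559.8, 234.8, 91.5]
tcp_rot: [-3.141, -0.001, 0.168]
contact_force: [-0.8, -0.5, -2.7]
opening: 0.564
grasp_force: 104.8
```

Call:
play_rows(
  steps=[
    {"delta_pos": [0, 0, 0.1], "yaw": 0, "jaw": 40},
    {"delta_pos": [0, 0, 0.2], "yaw": 0, "jaw": 40},
    {"delta_pos": [0, 0, 0.3], "yaw": 0, "jaw": 40},
    {"delta_pos": [0, 0, 0.4], "yaw": 0, "jaw": 40},
    {"delta_pos": [0, 0, 0.55], "yaw": 0, "jaw": 40},
    {"delta_pos": [0, 0, 0.7], "yaw": 0, "jaw": 40},
    {"delta_pos": [0, 0, 0.85], "yaw": 0, "jaw": 40},
    {"delta_pos": [0, 0, 0.85], "yaw": 0, "jaw": 40},
  ],
)

```text
clock: 10.25
eef_pos: [559.3, 234.6, 82.4]
tcp_rot: [3.142, 0.0, 0.168]
contact_force: [-0.3, -0.7, -2.9]
opening: 0.559
grasp_force: 104.8
```

```bash
python3 -c "
from h import *
s=r.sense();print(s['eef_pos'],s['contact_force'],s['wrist_torque'])"
```

```text
[559.29760892 234.57335246  82.44252154] [-0.34609458 -0.72321026 -2.93790956] [ 0.00394515  0.04432731 -0.01125067]
```

The underside is past the dowel tapers with no side load, so both dowels are in. Now I'll press.

Call:
play_rows(
  steps=[
    {"delta_pos": [0, 0, 0.15], "yaw": 0, "jaw": 40},
    {"delta_pos": [0, 0, 0.3], "yaw": 0, "jaw": 40},
    {"delta_pos": [0, 0, 0.45], "yaw": 0, "jaw": 40},
    {"delta_pos": [0, 0, 0.6], "yaw": 0, "jaw": 40},
    {"delta_pos": [0, 0, 0.75], "yaw": 0, "jaw": 40},
    {"delta_pos": [0, 0, 0.85], "yaw": 0, "jaw": 40},
    {"delta_pos": [0, 0, 0.95], "yaw": 0, "jaw": 40},
    {"delta_pos": [0, 0, 0.95], "yaw": 0, "jaw": 40},
  ],
)

```text
clock: 11.05
eef_pos: [559.6, 234.7, 74.1]
tcp_rot: [-3.142, -0.0, 0.168]
contact_force: [-3.6, -1.7, 9.9]
opening: 0.563
grasp_force: 105.9
```

Call:
play_rows(
  steps=[
    {"delta_pos": [0, 0, 0.05], "yaw": 0, "jaw": 40},
    {"delta_pos": [0, 0, 0.1], "yaw": 0, "jaw": 40},
    {"delta_pos": [0, 0, 0.15], "yaw": 0, "jaw": 40},
    {"delta_pos": [0, 0, 0.15], "yaw": 0, "jaw": 40},
    {"delta_pos": [0, 0, 0.2], "yaw": 0, "jaw": 40},
    {"delta_pos": [0, 0, 0.2], "yaw": 0, "jaw": 40},
    {"delta_pos": [0, 0, 0.2], "yaw": 0, "jaw": 40},
    {"delta_pos": [0, 0, 0.2], "yaw": 0, "jaw": 40},
  ],
  grip_force=120,
)

```text
clock: 11.85
eef_pos: [559.6, 234.7, 72.6]
tcp_rot: [-3.141, -0.0, 0.168]
contact_force: [-6.1, -2.6, 14.0]
opening: 0.555
grasp_force: 127.1
```

Call:
play_rows(
  steps=[
    {"delta_pos": [0, 0, 0.05], "yaw": 0, "jaw": 40},
    {"delta_pos": [0, 0, 0.05], "yaw": 0, "jaw": 40},
    {"delta_pos": [0, 0, 0.1], "yaw": 0, "jaw": 40},
    {"delta_pos": [0, 0, 0.1], "yaw": 0, "jaw": 40},
    {"delta_pos": [0, 0, 0.1], "yaw": 0, "jaw": 40},
    {"delta_pos": [0, 0, 0.1], "yaw": 0, "jaw": 40},
    {"delta_pos": [0, 0, 0.1], "yaw": 0, "jaw": 40},
    {"delta_pos": [0, 0, 0.1], "yaw": 0, "jaw": 40},
  ],
)

```text
clock: 12.65
eef_pos: [559.6, 234.7, 72.5]
tcp_rot: [-3.141, -0.001, 0.168]
contact_force: [-9.6, -3.7, 23.9]
opening: 0.56
grasp_force: 128.2
```

```bash
python3 m.py w6; python3 -c "
from h import *
s=r.sense();print(s['eef_pos'],s['contact_force'],s['wrist_torque'])"
```

```text
rim tilt x,y [ 0.00184428 -0.0008067 ] z at tcp -3.9505827098440487 rms 0.6395444395436084 2154
roof tilt x,y [ 4.96257102e-05 -2.90805091e-04] z at tcp 22.126816478848504 rms 0.601225515390612 3475
rim x max 80.97268794889482 y ext [-41.051427    38.87588143] 10799
hole px 361.2577639751553 125.49378881987577 322 tool xy [ 65.16150449 -21.37530021  -4.4       ]
delta cm [ 0.08   0.103 -7.751] yaw -0.0002 clock 12.7 pos [559.6 234.7  72.5] yaw 0.1678 F [-7.9 -4.  23.4] open 0.555 grip 128.22928190231323
board 12336 x max [110.8178378  111.29910435] y ext [-65.65293796 -65.06548992  63.05682806  63.66364015]
 x 0 ymax 64.38417153225609 63.73471169303043
 x 30 ymax 64.08089919752652 63.14271814972618
 x 60 ymax 63.83172502844291 63.41043225885987
 x 90 ymax 64.37495054290748 62.04631563989469
[559.57866377 234.7017392   72.49009219] [-7.91744535 -3.95390985 23.43774505] [-0.63054458  1.35870728 -0.02441997]
```

Call:
play_rows(
  steps=[
    {"delta_pos": [-0.03, 0.01, 0], "yaw": 0, "jaw": 40},
    {"delta_pos": [-0.05, 0.02, 0], "yaw": 0, "jaw": 40},
    {"delta_pos": [-0.05, 0.02, 0.05], "yaw": 0, "jaw": 40},
    {"delta_pos": [-0.05, 0.02, 0.05], "yaw": 0, "jaw": 40},
    {"delta_pos": [-0.05, 0.02, 0.05], "yaw": 0, "jaw": 40},
    {"delta_pos": [-0.05, 0.02, 0.05], "yaw": 0, "jaw": 40},
    {"delta_pos": [-0.05, 0.02, 0.05], "yaw": 0, "jaw": 40},
    {"delta_pos": [-0.05, 0.02, 0.05], "yaw": 0, "jaw": 40},
  ],
)

```text
clock: 13.5
eef_pos: [559.6, 234.7, 72.5]
tcp_rot: [-3.141, -0.002, 0.168]
contact_force: [-9.1, -3.3, 26.3]
opening: 0.558
grasp_force: 128.6
```

```bash
python3 - <<'E'
from h import *
s=r.sense();print(s['eef_pos'],s['tcp_rot'],s['contact_force'],s['wrist_torque'])
im,_=vision.grab_frame("scene"); save("s2",cv2.resize(im[170:290,350:510],None,fx=4.5,fy=4.5,interpolation=cv2.INTER_CUBIC))
E
python3 m.py w7 | head -2
```

```text
[559.62741717 234.69796147  72.51191371] [-3.14114884e+00 -1.70813758e-03  1.67828616e-01] [-9.14895197 -3.29361979 26.33657185] [-0.65986171  1.43116933  0.09319716]
rim tilt x,y [ 0.0019174  -0.00054612] z at tcp -3.968441480514602 rms 0.6442615936949718 2149
roof tilt x,y [-0.00060518 -0.00108449] z at tcp 22.182422880836654 rms 0.5992053022755665 3464
```

View pics/s2.png

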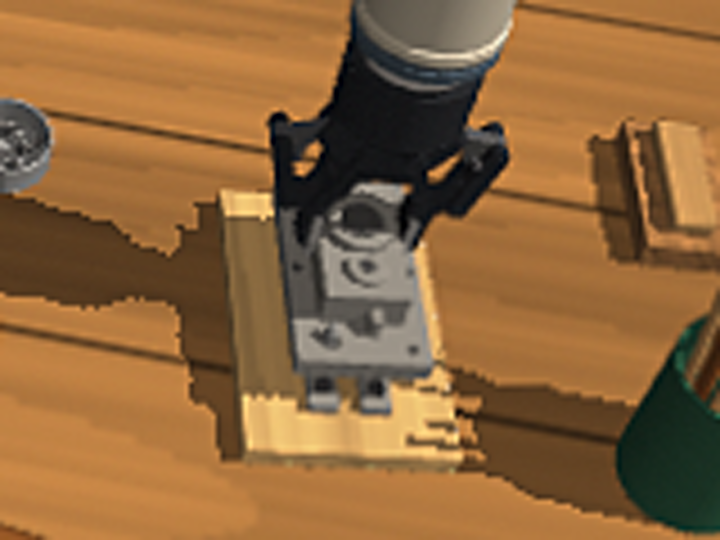

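View pics/w7.png

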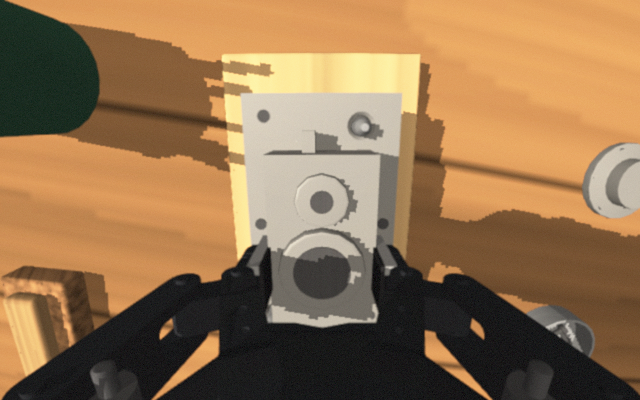

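Dowel B stands up through hole B at (362,125), and the scene picture shows the rim seated all round. Extra push no longer lowers the tool: z stays at 72.5, which is 60.1 above the grasp height, while the force rose from 14 to 26 N. The case is shut and held.

```bash
python3 -c "
from rig import r
print(r.sign_off())"
```

```text
the job is handed in; nothing more can be done
None
```

The cover is on the right way round and both dowels are in their holes. I handed the job in with the arm still holding the case shut at about 26 N; at that point the tool had reached a hard stop and extra push no longer lowered it.

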